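# Lay the red-faced cover plate face down on the labelling rest

### The job

In the fittings stock room, two cover plates stand on edge in a wooden rail. Take the one with the red gasket face and lay it flat, red face down and bare metal back up, on the black pad of the blue labelling rest, centred on it and lying lengthwise along it, so that its back can be labelled. Leave the green-faced plate standing where it is in the rail.

Things in the scene. Friction and masses are not known exactly. Their poses are not given: they have to be found in the camera images.
- red_plate_center (a point): Centre of the plate to move: rigid, 56 mm wide (its y), 90 mm long (its z, upright at the start), 10 mm thick (its x), 0.16 kg. +x side: red face with a black circle; -x side: bare metal. It starts standing on a short edge in the rail's slot, red face away from the robot (along the rail's +x), centre 55 mm above the bench. Its side edges are free above the slot, with 60 mm of room beside each.
- green_plate_center (a point): Centre of the plate to leave alone: same size, axes and stance, but with a green face. It stands in the same slot, 130 mm to one side of the red one (centre to centre, along the plates' y). Either may be the left one.
- rail: Fixed wooden rail, 240 mm long (its y) and 80 mm wide (its x), origin at the centre of its underside, x within 0.25 rad of world x. The slot runs along y between 36 mm high walls; the plates sit in it 26 mm deep with 2 mm play and lift straight up. The rail is to the robot's left or right, the rest on the other side.
- rest_top (a point): Centre of the top of the fixed labelling rest (blue block, black rubber pad), 50 mm above the bench, z up. The pad is 70 mm long (its x, within 0.25 rad of world x) and 36 mm wide (its y), so the plate overhangs it 10 mm all round. The block is no wider below, but for a 6 mm high foot, 90 x 60 mm. A few fittings under 40 mm high lie beyond, over 0.75 m from the robot.

How it is judged:
At the end, for the whole second after the job is handed in: The red-faced plate lies still on the pad, red face down (flat within 10 degrees), centred within 18 mm, its long side within 15 degrees of the pad's (either end first); the green-faced plate still stands upright in the rail within 20 mm of where it was (horizontal distance between red_plate_center and rest_top below 0.018 m and z of red_plate_center in the frame of rest_top between 0 and 0.01 m and angle between red_plate_center's own x axis and vertical above 2.967 rad and angle between the z axis of red_plate_center and the x axis of rest_top, either way round below 0.26 rad and linear speed of red_plate below 0.02 m/s and distance of green_plate_center from where it was at the start of the episode below 0.02 m and angle between green_plate_center's own z axis and vertical below 0.2 rad); the robot touches nothing.
It also fails if it takes over 48 s, if anything falls off the work surface, if the arm or the gripper's body presses on something with over 40 N, if the wrist force passes 120 N, or if a joint passes its speed limit or range.

### The arm

A 7-joint arm with a two-finger parallel gripper is mounted at the origin on the work surface. World frame = base frame: x ahead of the robot, y to its left, z up, the work surface at z = 0. Lengths are in m, angles in rad, forces in N, time in s.
With the tool pointing down it reaches from about 0.425 to 0.925 m from the base axis. Payload 6.8 kg.
Tool frame: the origin (TCP) lies on the centre line of the jaws, within the pads' length; the fingertips stand 22 mm ahead of it and the grasp point (between the pads) lies 3 mm ahead of it; z points along the fingers, y is the direction in which the jaws open and shut (so a half turn about z gives the same grasp; the last joint's range is limited). The gripper opens to 88 mm and grips with 3 to 60 N. Pads are 20 mm wide; open, the fingers measure 115 mm over their backs; the gripper's body (75 mm by 178 mm) begins 61 mm behind the grasp point.
Start: joints at [-1.352, 0.477, 0.022, 1.555, -0.011, 1.109, -0.083], TCP at [0.217, 0.639, 0.245] pointing down, gripper open.
Joint ranges: [-2.96, 2.96], [-0.34, 2.1], [-1.41, 1.46], [0.24, 2.44], [-1.37, 4.51], [0.17, 1.92], [-2.96, 2.96]. Speed limits (rad/s): [2.39, 2.39, 3.14, 3.14, 3.14, 3.14, 3.14].

### API

Orientations are given as a rotation vector (axis times angle).
In Python, from workcell import sensors, read_camera, ctrl, models gives the robot as it stands. The module is installed in compiled form; this text tells all that it offers.
- The arm moves only by the tool apply_moves, never from a script. Its arguments are lists of equal length, an entry for each row: "travel": the shift along the tool's x, y, z in units of 50 mm (1.0 is 50 mm), a list of three; "angular": the turn, a rotation vector about the tool's x, y, z in units of 8 degrees (1.0 is 8 degrees), a list of three. A call has 1 to 12 rows; each row shifts and turns the commanded pose from where the row before left it, along the tool's axes as they then stand; what a row does not reach is not made up. A row lasts 1/10 s, in which the tool goes at most 50 mm and 8.59 degrees, less where a joint would pass 70% of its speed; a pose out of reach is approached as far as the arm can. A call is refused whole if a number of a shift passes 1 or a number of a turn 1, either way. A call with a gripper value outside its range is refused whole. "gripper" is the opening, from 0 (shut) to 1 (fully open), set as the call begins (left out, the last holds). The fingers move at their own pace and stop on an object; "force" is the grip in N (left out, the last holds). Time passes only in rows, so rows that do not move let the fingers close. It gives the time, the measured TCP pose, the force and the opening at its end, in the units of the state.
- sensors.state(): the state, without advancing time (a new reading comes with each control period).
- read_camera(name): name is "side" or "top" or "wrist"; returns a dict with "color" (384x512x3 uint8, red, green, blue), "depth" (384x512 float32, m along the optical axis (not along the pixel's ray), 0 where there is no reading), "K" (3x3 intrinsics, pixels), "dist" ([k1, k2, p1, p2, k3] as OpenCV has them; the pictures are not rectified), "R" (3x3) and "t" (3): a world point X has camera coordinates R X + t; the wrist camera has in their place "hand_eye" (4x4, takes a point from camera to tool coordinates, whose origin is the TCP and whose axes are the flange's). Camera axes: x right, y down, z forward; pixel columns grow to the right and rows downward; lengths in m; the calibration is good to about 2 mm. A picture is of the moment at which its call begins: read the wrist's pose just before it.
- ctrl.finish_job(): hands the job in, once; it reports no verdict.
Trained networks look in the newest picture that a camera, given by its name, has taken for a name from the list of things; names that differ only in an ending like _2 or _b are one class to them, and where a whole thing is asked for, a point or a joint stands for the part that bears it (a point fixed in the world has none). Each returns a list of dicts, best first, with "score" (0 to 1); they miss things now and then, are a little off and sometimes report something else, mostly with a low value. They report only what shows in the picture. A call takes as long as a camera call.
- models.outline_of(label, camera): "pixels" (384x512 bool, what is visible of it) and "at" ([column, row] in pixels, amid what is visible of it).
- models.spot_point(label, camera): "at" ([column, row] in pixels: a listed point, or the origin of a listed thing).
The state is a dict: "t": time; "joints": joint angles; "qd": joint speeds; "tau": joint torques, N m; "position": TCP position; "tool_rot": TCP orientation; "contact_force": force on the tool from outside, world axes, zero at the start; "ft_torque": the same for the moment, N m; "gripper_width": finger opening in m.
Only numpy, scipy, OpenCV 4.12 (cv2) and the standard library are available. Lean on these libraries where they do the work, as an engineer would, in place of code of your own. Each camera call takes 0.05 s, during which the arm holds its last target.

## Working session

There is one attempt and no reset: what is moved stays moved. The work goes in short steps, Python scripts to look and compute and a tool call to move; the robot and the scene stay as the last step left them, time stands still between calls to the robot, and variables do not carry over. Pictures are saved under pics/ and viewed, and the job is handed in when it is done.

Besides the shell and the picture viewer there is one more tool, called after "Request:" as name(argument=value, ...) on one line, values as JSON. apply_moves: Moves the arm, as the interface text tells. Its arguments: {"type":"object","properties":{"travel":{"type":"array","items":{"type":"array","items":{"type":"number"}}},"angular":{"type":"array","items":{"type":"array","items":{"type":"number"}}},"gripper":{"type":"number"},"force":{"type":"number"}},"required":["travel","angular"]}

```bash
mkdir -p pics; cat > h.py <<'E'
import numpy as np, cv2
from scipy.spatial.transform import Rotation as Ro
from workcell import sensors, read_camera, ctrl, models
def save(n,c): cv2.imwrite('pics/'+n+'.png', cv2.cvtColor(c,cv2.COLOR_RGB2BGR))
def pose():
    s=sensors.state(); T=np.eye(4); T[:3,:3]=Ro.from_rotvec(s['tool_rot']).as_matrix(); T[:3,3]=s['position']; return T
def cam2world(c,P,T=None):
    P=np.asarray(P,float)
    if 'R' in c: return (P-c['t'])@c['R']
    H=T@c['hand_eye']; return P@H[:3,:3].T+H[:3,3]
def pts(c,pix,T=None,z=None):
    pix=np.asarray(pix,float).reshape(-1,2)
    n=cv2.undistortPoints(pix[:,None],c['K'],np.array(c['dist'],float))[:,0]
    r=np.c_[n,np.ones(len(n))]
    if z is None:
        d=c['depth'][pix[:,1].round().astype(int),pix[:,0].round().astype(int)]
        return cam2world(c,r*d[:,None],T)
    o=cam2world(c,np.zeros((1,3)),T); w=cam2world(c,r,T)-o
    return o+w*((z-o[:,2:])/w[:,2:])
E
python3 - <<'E'
from h import *
s=sensors.state(); print({k:np.round(v,3) for k,v in s.items()})
for n in ['side','top','wrist']:
    T=pose();c=read_camera(n); save(n+'0',c['color'])
    for l in ['red_plate_center','green_plate_center','rail','rest_top']:
        a=models.spot_point(l,n)[:2]; b=models.outline_of(l,n)[:2]
        for x in a: print(n,l,'spot',round(x['score'],2),np.round(x['at']),np.round(pts(c,[x['at']],T),3))
        for x in b:
            v,u=np.nonzero(x['pixels']); P=pts(c,np.c_[u,v],T); k=c['depth'][v,u]>0;P=P[k]
            print('   out',round(x['score'],2),np.round(x['at']),len(u),np.round(np.percentile(P,[2,50,98],axis=0),3).tolist() if len(P) else '')
E
```

```text
{'t': np.float64(0.0), 'joints': array([-1.352,  0.478,  0.022,  1.556, -0.011,  1.109, -0.083]), 'qd': array([-0.001,  0.   , -0.   , -0.001,  0.001,  0.   , -0.   ]), 'tau': array([ 0.0000e+00, -5.8284e+01,  1.5350e+00, -2.7261e+01, -5.4000e-02,
        1.7000e-02,  0.0000e+00]), 'position': array([0.217, 0.639, 0.244]), 'tool_rot': array([-5.11e-01, -3.10e+00,  3.00e-03]), 'contact_force': array([ 0.436, -0.633,  1.044]), 'ft_torque': array([-0.011, -0.004, -0.007]), 'gripper_width': np.float64(0.088)}
side red_plate_center spot 0.75 [301. 176.] [[ 0.633 -0.104  0.067]]
   out 0.7 [302. 170.] 745 [[0.63, -0.144, 0.034], [0.633, -0.113, 0.071], [0.643, -0.091, 0.1]]
side green_plate_center spot 0.8 [351. 155.] [[ 0.618 -0.241  0.063]]
   out 0.69 [350. 148.] 610 [[0.616, -0.34, -0.001], [0.621, -0.241, 0.07], [0.704, -0.22, 0.099]]
side rail spot 0.91 [325. 184.] [[ 0.616 -0.161  0.03 ]]
   out 0.97 [323. 190.] 2777 [[0.585, -0.294, 0.001], [0.614, -0.158, 0.015], [0.662, -0.063, 0.036]]
side rest_top spot 0.82 [196. 260.] [[0.611 0.154 0.049]]
   out 0.56 [199. 278.] 2316 [[0.56, 0.124, 0.002], [0.592, 0.163, 0.027], [0.638, 0.187, 0.05]]
top red_plate_center spot 0.72 [306. 184.] [[ 0.636 -0.113  0.101]]
   out 0.52 [307. 187.] 234 [[0.63, -0.144, 0.029], [0.634, -0.117, 0.098], [0.643, -0.09, 0.102]]
top green_plate_center spot 0.68 [364. 192.] [[ 0.62  -0.243  0.07 ]]
   out 0.84 [364. 190.] 254 [[0.617, -0.27, 0.03], [0.622, -0.239, 0.094], [0.631, -0.218, 0.102]]
top rail spot 0.78 [330. 190.] [[ 0.63  -0.181  0.012]]
   out 0.57 [331. 191.] 2971 [[0.586, -0.296, 0.007], [0.624, -0.18, 0.011], [0.675, -0.066, 0.038]]
top rest_top spot 0.93 [185. 201.] [[0.609 0.154 0.05 ]]
   out 0.9 [186. 205.] 941 [[0.563, 0.124, 0.003], [0.604, 0.148, 0.048], [0.651, 0.186, 0.053]]
```

```bash
python3 - <<'E'
import cv2,numpy as np
a=cv2.imread('pics/side0.png');b=cv2.imread('pics/top0.png')
a=cv2.resize(a[100:340,140:400],None,fx=1.5,fy=1.5);b=cv2.resize(b[130:280,140:400],None,fx=1.5,fy=1.5)
cv2.imwrite('pics/z1.png',np.vstack([a,b]))
E
```

```text
(no output)
```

View pics/z1.png

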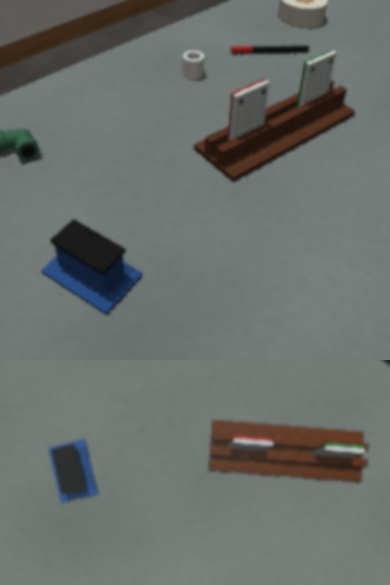

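View pics/side0.png

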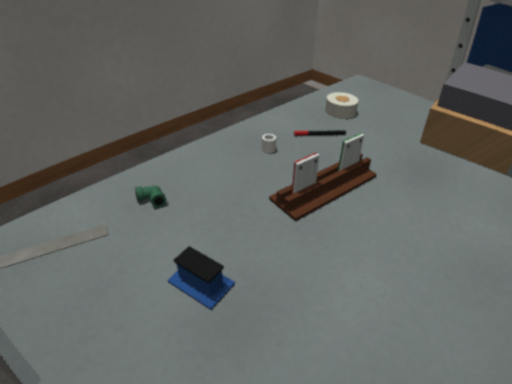

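```bash
python3 - <<'E'
from h import *
for n in ['side','top']:
    c=read_camera(n)
    vv,uu=np.mgrid[0:384,0:512]; ok=(c['depth']>0).ravel()
    A=np.c_[uu.ravel(),vv.ravel()][ok]; P=pts(c,A); col=c['color'].reshape(-1,3)[ok].astype(int)
    def box(m,l):
        q=P[m]; 
        r=cv2.minAreaRect((q[:,:2]*1000).astype(np.float32)); print(n,l,m.sum(),'med',np.round(np.median(q,0),4),'rect',[np.round(x,1) for x in r])
    reg=lambda x0,x1,y0,y1,z0,z1:(P[:,0]>x0)&(P[:,0]<x1)&(P[:,1]>y0)&(P[:,1]<y1)&(P[:,2]>z0)&(P[:,2]<z1)
    box(reg(.5,.72,.08,.24,.043,.06),'pad')
    box(reg(.5,.72,.08,.24,.043,.06)&(col.max(1)<60),'paddark')
    box(reg(.58,.7,-.17,-.06,.05,.12),'red'); box(reg(.58,.7,-.17,-.06,.095,.11),'redtop')
    box(reg(.58,.7,-.3,-.19,.05,.12),'green');box(reg(.58,.7,-.3,-.19,.095,.11),'greentop')
    box(reg(.56,.7,-.32,-.03,.004,.12),'rail')
E
```

```text
side pad 940 med [0.6023 0.1548 0.0487] rect [array([604.9, 153.9]), array([72. , 36.4]), np.float64(13.1)]
side paddark 904 med [0.6015 0.1551 0.0487] rect [array([603.9, 154. ]), array([70.2, 35.6]), np.float64(13.7)]
side red 587 med [ 0.6334 -0.114   0.0793] rect [array([ 637.1, -117.7]), array([56.8, 13. ]), np.float64(86.3)]
side redtop 126 med [ 0.6359 -0.1177  0.099 ] rect [array([ 637. , -118.6]), array([55.1, 11.4]), np.float64(85.1)]
side green 453 med [ 0.6202 -0.2412  0.0793] rect [array([ 623.2, -247.5]), array([57.7, 12.4]), np.float64(84.2)]
side greentop 95 med [ 0.6223 -0.2465  0.0984] rect [array([ 623.3, -246.8]), array([56.5, 11.1]), np.float64(86.4)]
side rail 3962 med [ 0.6202 -0.1522  0.033 ] rect [array([ 625.7, -184. ]), array([245.1,  80.4]), np.float64(82.2)]
top pad 504 med [0.6056 0.1544 0.0502] rect [array([605.9, 155.4]), array([70.4, 37. ]), np.float64(12.6)]
top paddark 427 med [0.6044 0.1523 0.0502] rect [array([604.8, 153.2]), array([67.3, 33. ]), np.float64(12.9)]
top red 196 med [ 0.6347 -0.1165  0.0991] rect [array([ 636.7, -117.7]), array([56.1, 10.6]), np.float64(85.0)]
top redtop 125 med [ 0.6363 -0.117   0.1002] rect [array([ 637. , -117.8]), array([53.5, 10. ]), np.float64(85.0)]
top green 216 med [ 0.6223 -0.2425  0.0986] rect [array([ 623.8, -245.8]), array([56.5, 10.5]), np.float64(84.2)]
top greentop 133 med [ 0.6231 -0.2455  0.0999] rect [array([ 623.8, -245.9]), array([56.2, 10.3]), np.float64(84.2)]
top rail 3530 med [ 0.6258 -0.1818  0.0121] rect [array([ 628.2, -178.4]), array([283.7, 133.4]), np.float64(89.6)]
```

```bash
cat >> h.py <<'E'
def yz(yaw,a,s=1):
    "tool pose at azimuth yaw, pitched a rad below horizontal, y = s*left"
    f=np.array([np.cos(yaw),np.sin(yaw),0]); y=s*np.array([-f[1],f[0],0]); z=np.cos(a)*f-np.sin(a)*np.array([0,0,1.])
    return np.c_[np.cross(y,z),y,z]
def plan(p,R=None,T=None):
    T=pose() if T is None else T
    d=T[:3,:3].T@(np.asarray(p)-T[:3,3]); 
    print('travel units',np.round(d/.05,2),'rows>=',np.ceil(np.linalg.norm(d)/.05))
    if R is not None:
        r=Ro.from_matrix(T[:3,:3].T@R).as_rotvec(); u=np.degrees(r)/8; print('angular units',np.round(u,2),'rows>=',np.ceil(np.linalg.norm(u)/1.07))
E
python3 -c "
from h import *
T=pose();print(T.round(3))
plan([.52,.3,.26]);T[:3,3]=[.52,.3,.26];plan([.52,-.1,.26],yz(-.103,np.pi/4),T)"
```

```text
[[-0.947  0.321  0.     0.217]
 [ 0.321  0.947  0.     0.639]
 [-0.     0.    -1.     0.245]
 [ 0.     0.     0.     1.   ]]
travel units [-7.92 -4.48 -0.31] rows>= 10.0
travel units [-2.57 -7.58 -0.  ] rows>= 8.0
angular units [-0.63 -5.6  -1.52] rows>= 6.0
```

Request:
apply_moves(travel=[[-0.72,-0.41,-0.03],[-0.72,-0.41,-0.03],[-0.72,-0.41,-0.03],[-0.72,-0.41,-0.03],[-0.72,-0.41,-0.03],[-0.72,-0.41,-0.03],[-0.72,-0.41,-0.03],[-0.72,-0.41,-0.03],[-0.72,-0.41,-0.03],[-0.72,-0.41,-0.03],[-0.72,-0.41,-0.03],[0,0,0]], angular=[[0,0,0],[0,0,0],[0,0,0],[0,0,0],[0,0,0],[0,0,0],[0,0,0],[0,0,0],[0,0,0],[0,0,0],[0,0,0],[0,0,0]], gripper=1)

```text
t: 2.65
position: [0.5238, 0.2921, 0.2617]
tool_rot: [0.526, 3.094, -0.003]
contact_force: [-0.1, -0.4, -0.2]
gripper_width: 0.0881
```

Request:
apply_moves(travel=[[-0.26,-0.76,0],[-0.26,-0.76,0],[-0.26,-0.76,0],[-0.26,-0.76,0],[-0.26,-0.76,0],[-0.26,-0.76,0],[-0.26,-0.76,0],[-0.26,-0.76,0],[-0.26,-0.76,0],[-0.26,-0.76,0],[0,0,0],[0,0,0]], angular=[[0,0,0],[0,0,0],[0,0,0],[0,0,0],[0,0,0],[0,0,0],[0,0,0],[0,0,0],[0,0,0],[0,0,0],[0,0,0],[0,0,0]])

```text
t: 3.85
position: [0.5204, -0.1032, 0.2612]
tool_rot: [0.514, 3.099, 0.001]
contact_force: [-0.0, -0.2, 0.8]
gripper_width: 0.0878
```

```bash
python3 -c "
from h import *
print(pose().round(3),sensors.state()['joints'].round(2))
R=yz(-.103,np.pi/4);G=np.array([.637,-.118,.07]);p=G-.003*R[:,2]-.1*R[:,2];print(p);plan(p,R)"
```

```text
[[-0.947  0.323  0.     0.52 ]
 [ 0.323  0.947  0.    -0.103]
 [ 0.     0.    -1.     0.261]
 [ 0.     0.     0.     1.   ]] [-0.24  0.23  0.38  1.9  -0.1   1.03  1.42]
[ 0.564554   -0.11051156  0.142832  ]
travel units [-0.88  0.15  2.37] rows>= 3.0
angular units [-0.63 -5.6  -1.53] rows>= 6.0
```

Request:
apply_moves(travel=[[0,0,0],[0,0,0],[0,0,0],[0,0,0],[0,0,0],[0,0,0],[0,0,0],[0,0,0],[0,0,0]], angular=[[-0.09,-0.8,-0.22],[-0.09,-0.8,-0.22],[-0.09,-0.8,-0.22],[-0.09,-0.8,-0.22],[-0.09,-0.8,-0.22],[-0.09,-0.8,-0.22],[-0.09,-0.8,-0.22],[0,0,0],[0,0,0]])

```text
t: 4.75
position: [0.521, -0.1066, 0.2664]
tool_rot: [0.163, 2.452, -0.067]
contact_force: [-0.8, 0.2, 0.1]
gripper_width: 0.0877
```

```bash
python3 -c "
from h import *
print(pose().round(3),sensors.state()['joints'].round(2))
R=yz(-.103,np.pi/4);G=np.array([.637,-.118,.07]);p=G-.003*R[:,2]-.1*R[:,2];print(p);plan(p,R)
c=read_camera('wrist');save('w1',c['color'])"
```

```text
[[-0.768  0.134  0.627  0.521]
 [ 0.1    0.991 -0.09  -0.107]
 [-0.633 -0.007 -0.774  0.266]
 [ 0.     0.     0.     1.   ]] [-0.51 -0.09  0.54  2.38  0.61  0.18  0.93]
[ 0.564554   -0.11051156  0.142832  ]
travel units [0.89 0.06 2.47] rows>= 3.0
angular units [-0.19 -0.72 -0.14] rows>= 1.0
```

View pics/w1.png

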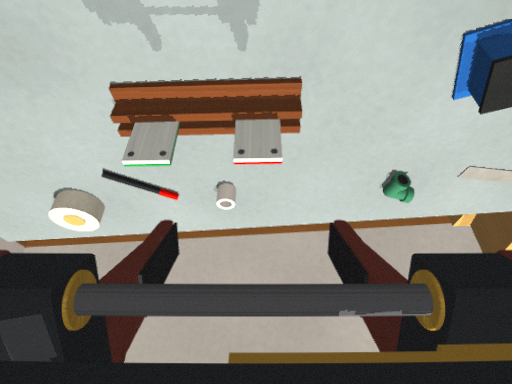

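```bash
cat > fit.py <<'E'
import numpy as np, itertools
from scipy.spatial.transform import Rotation as Ro
from scipy.optimize import least_squares
from workcell import sensors
s=sensors.state()
D=[([-1.352,.477,.022,1.555,-.011,1.109,-.083],[.217,.639,.245],[-5.11e-01,-3.10,3e-3]),
   ([-0.24,.23,.38,1.9,-.1,1.03,1.42],[.5204,-.1032,.2612],[.514,3.099,.001]),
   (s['joints'],s['position'],s['tool_rot'])]
ax='zyzyzyz'
def fk(q,p,sg):
    R=Ro.identity(); x=np.zeros(3)
    L=[p[0],0,p[1],0,p[2],0,p[3]]
    # offsets: after joint1 p[4] x ; elbow p[5]
    R=Ro.from_euler('z',p[6])
    off={1:[p[4],p[8],0],3:[p[5],p[9],0],4:[-p[5],p[10],0],6:[p[11],0,0]}
    for i in range(7):
        x=x+R.apply(np.add([0,0,L[i] if i%2==0 and i<6 else 0],off.get(i,[0,0,0])))
        a=sg[i]*q[i]+(p[7] if i==6 else 0)
        R=R*Ro.from_euler(ax[i],a)
    x=x+R.apply([0,0,p[3]]); return x,R
def res(p,sg,pr=0.02):
    o=[]
    for q,x,r in D:
        X,R=fk(q,p,sg); o+=list((X-x)); o+=list(.3*(R.inv()*Ro.from_rotvec(r)).as_rotvec())
    return np.r_[o, pr*np.array(p[[4,5,8,9,10,11]])]
if __name__=='__main__':
    best=[]
    for c in itertools.product([1,-1],repeat=4):
        sg=[c[0],1,c[1],1,c[2],1,c[3]]
        for o6 in [0,1.57,-1.57,3.14]:
          for o7 in [0,1.57,3.14,-1.57]:
            r=least_squares(res,[.36,.42,.4,.25,0,0,o6,o7,0,0,0,0],args=(sg,),max_nfev=60)
            best.append((r.cost,sg,r.x))
    best.sort(key=lambda b:b[0])
    for b in best[:6]: print(b[0],b[1],b[2].round(3))
E
python3 fit.py
```

```text
1.312852323387266e-06 [-1, 1, -1, 1, -1, 1, -1] [ 2.86e-01  5.39e-01  4.68e-01  3.14e-01  5.00e-03  2.00e-03  1.00e-03
  1.57e+00 -2.70e-02 -1.80e-02 -1.80e-02  2.00e-03]
1.3128523233872672e-06 [-1, 1, -1, 1, -1, 1, -1] [ 2.86e-01  5.39e-01  4.68e-01  3.14e-01  5.00e-03  2.00e-03  1.00e-03
  1.57e+00 -2.70e-02 -1.80e-02 -1.80e-02  2.00e-03]
1.3128523233872835e-06 [-1, 1, -1, 1, -1, 1, -1] [ 2.86e-01  5.39e-01  4.68e-01  3.14e-01  5.00e-03  2.00e-03  1.00e-03
  1.57e+00 -2.70e-02 -1.80e-02 -1.80e-02  2.00e-03]
1.312852323387325e-06 [-1, 1, -1, 1, -1, 1, -1] [ 2.86e-01  5.39e-01  4.68e-01  3.14e-01  5.00e-03  2.00e-03  1.00e-03
  1.57e+00 -2.70e-02 -1.80e-02 -1.80e-02  2.00e-03]
1.3128523233873273e-06 [-1, 1, -1, 1, -1, 1, -1] [ 2.86e-01  5.39e-01  4.68e-01  3.14e-01  5.00e-03  2.00e-03  1.00e-03
  1.57e+00 -2.70e-02 -1.80e-02 -1.80e-02  2.00e-03]
1.3128523233873561e-06 [-1, 1, -1, 1, -1, 1, -1] [ 2.86e-01  5.39e-01  4.68e-01  3.14e-01  5.00e-03  2.00e-03  1.00e-03
  1.57e+00 -2.70e-02 -1.80e-02 -1.80e-02  2.00e-03]
```

```bash
cat > ik.py <<'E'
from fit import *
from h import yz
P=np.array([.286,.539,.468,.314,.005,.002,.001,1.57,-.027,-.018,-.018,.002]); 
r=least_squares(res,P,args=([-1,1]*3+[-1],)); P=r.x; SG=[-1,1]*3+[-1]
lo=np.array([-2.96,-.34,-1.41,.24,-1.37,.17,-2.96]);hi=np.array([2.96,2.1,1.46,2.44,4.51,1.92,2.96])
def ik(p,R,q0,m=.03):
    Rt=Ro.from_matrix(R)
    def f(q):
        X,Rq=fk(q,P,SG); return np.r_[X-p,.3*(Rq.inv()*Rt).as_rotvec(),1e-4*(q-q0)]
    s=least_squares(f,np.clip(q0,lo+m+.01,hi-m-.01),bounds=(lo+m,hi-m),max_nfev=80); return s.x,np.linalg.norm(s.fun[:6])
def search(p,R,n=25,seed=0):
    g=np.random.default_rng(seed); out=[]
    az=np.arctan2(p[1],p[0])
    for k in range(n):
        q0=g.uniform(lo,hi); q0[0]=-az+g.uniform(-1,1)
        q,e=ik(p,R,q0)
        if e<2e-3: out.append(q)
    return out
E
cat > s1.py <<'E'
from ik import *
G=np.array([.637,-.118,.07]); C=np.array([.605,.1545,.055])
def mg(q): return np.min(np.minimum(q-lo,hi-q))
for name,yaw,pos in [('rail',-.103,G),('rest',.226,C)]:
  for a in range(15,166,15):
   for s in (1,-1):
    R=yz(yaw,np.radians(a),s); p=pos-.003*R[:,2]
    if name=='rest': 
        p=p-0.015*np.array([np.cos(yaw),np.sin(yaw),0])*(1 if a<90 else -1)
    o=search(p,R,16)
    o.sort(key=lambda q:-mg(q))
    print(name,a,s,len(o),[ (round(mg(q),2),q.round(2).tolist()) for q in o[:2]])
E
python3 s1.py
```

```text
rail 15 1 7 [(np.float64(0.06), [1.18, 1.6, -1.28, 2.38, 3.15, 1.29, -0.12]), (np.float64(0.06), [1.11, 1.45, -1.17, 2.38, 3.16, 1.32, -0.31])]
rail 15 -1 8 [(np.float64(0.03), [0.49, 0.97, -0.45, 2.41, 3.15, 1.47, 1.95]), (np.float64(0.03), [0.48, 0.96, -0.45, 2.41, 3.15, 1.47, 1.95])]
rail 30 1 9 [(np.float64(0.08), [1.07, 1.21, -1.25, 2.36, 2.71, 1.14, -0.32]), (np.float64(0.08), [0.97, 1.05, -1.09, 2.36, 2.77, 1.08, -0.55])]
rail 30 -1 8 [(np.float64(0.06), [0.63, 0.8, -0.65, 2.38, 2.92, 1.01, 2.1]), (np.float64(0.04), [0.34, 0.72, -0.31, 2.4, 3.02, 1.01, 1.81])]
rail 45 1 9 [(np.float64(0.18), [0.99, 0.93, -1.18, 2.26, 2.27, 0.82, -0.26]), (np.float64(0.18), [0.96, 0.88, -1.12, 2.26, 2.3, 0.78, -0.33])]
rail 45 -1 8 [(np.float64(0.17), [0.78, 0.72, -0.86, 2.27, 2.45, 0.64, 2.52]), (np.float64(0.16), [0.61, 0.64, -0.65, 2.28, 2.59, 0.57, 2.28])]
rail 60 1 9 [(np.float64(0.33), [0.85, 0.74, -1.01, 2.11, 1.64, 0.57, 0.15]), (np.float64(0.22), [0.67, 0.62, -0.74, 2.12, 1.63, 0.39, 0.08])]
rail 60 -1 7 [(np.float64(0.11), [-0.43, 0.62, 0.67, 2.18, 4.4, 0.35, 0.17]), (np.float64(0.1),
[... 3016 characters left out ...]
31, 0.76, -0.04, 1.56, -0.0, 1.09, -1.69])]
rest 120 1 10 [(np.float64(0.5), [-0.39, 0.91, 0.12, 1.34, -0.13, 1.42, 1.56]), (np.float64(0.5), [-0.32, 0.91, -0.01, 1.34, -0.05, 1.42, 1.49])]
rest 120 -1 8 [(np.float64(0.5), [-0.45, 0.92, 0.22, 1.35, -0.2, 1.42, -1.53]), (np.float64(0.49), [-0.52, 0.94, 0.35, 1.35, -0.28, 1.43, -1.46])]
rest 135 1 10 [(np.float64(0.18), [-0.31, 1.07, -0.01, 1.11, -0.06, 1.74, 1.49]), (np.float64(0.18), [-0.3, 1.07, -0.04, 1.11, -0.04, 1.74, 1.47])]
rest 135 -1 9 [(np.float64(0.18), [-0.43, 1.09, 0.24, 1.13, -0.22, 1.74, -1.52]), (np.float64(0.17), [-0.28, 1.07, -0.08, 1.11, -0.01, 1.75, -1.69])]
rest 150 1 0 []
rest 150 -1 0 []
rest 165 1 0 []
rest 165 -1 0 []
```

```bash
cat > s2.py <<'E'
from ik import *
from scipy.spatial.transform import Slerp
def follow(q,wps,n=12):
    for (p,R) in wps:
        X,R0=fk(q,P,SG); sl=Slerp([0,1],Ro.concatenate([R0,Ro.from_matrix(R)])); me=0;mj=0
        for k in range(1,n+1):
            t=k/n; q2,e=ik(X+(np.array(p)-X)*t,sl(t).as_matrix(),q,.0); me=max(me,e); mj=max(mj,abs(q2-q).max()); q=q2
        print(np.round(p,3),'err',round(me,4),round(e,4),'maxstep',round(mj,2),q.round(2))
    return q
if __name__=='__main__':
    q=np.array(sensors.state()['joints'])
    a=np.radians(43); b=np.pi/2-a
    R=yz(-.103,a); G=np.array([.637,-.118,.07])-.003*R[:,2]
    Rm=[Ro.from_rotvec(R[:,2]*sg*t).as_matrix()@R for sg in (1,) for t in ()]
    for sg in (1,-1):
        print('sg',sg)
        M=np.array([.68,0,.28])
        rl=[(M,Ro.from_rotvec(R[:,2]*sg*t).as_matrix()@R) for t in (.8,1.6,2.4)]
        Rb=yz(.226,b,-1); f=np.array([np.cos(.226),np.sin(.226),0]); C=np.array([.605,.1545,.055])-.015*f-.003*Rb[:,2]
        follow(q,[(G-.15*R[:,2]+[.08,0,.05],R),(G-.1*R[:,2],R),(G,R),(G+[0,0,.08],R),(M,R)]+rl+[(M,Rb),(C+[0,0,.1],Rb),(C,Rb)])
E
python3 s2.py
```

```text
sg 1
[ 0.606 -0.106  0.224] err 0.0461 0.0461 maxstep 0.27 [-1.54 -0.34  1.46  2.39  1.75  0.38 -0.07]
[ 0.562 -0.11   0.14 ] err 0.0919 0.0919 maxstep 0.04 [-1.51 -0.34  1.46  2.44  1.62  0.37  0.05]
[ 0.635 -0.118  0.072] err 0.1834 0.1834 maxstep 0.01 [-1.54 -0.34  1.46  2.44  1.66  0.39 -0.  ]
[ 0.635 -0.118  0.152] err 0.1203 0.1203 maxstep 0.01 [-1.54 -0.34  1.46  2.42  1.77  0.39 -0.1 ]
[0.68 0.   0.28] err 0.0558 0.0558 maxstep 0.04 [-1.8  -0.34  1.46  2.23  1.48  0.54  0.06]
[0.68 0.   0.28] err 0.0558 0.0558 maxstep 0.07 [-1.8  -0.34  1.46  2.23  1.48  0.54 -0.74]
[0.68 0.   0.28] err 0.0558 0.0558 maxstep 0.07 [-1.8  -0.34  1.46  2.23  1.48  0.54 -1.54]
[0.68 0.   0.28] err 0.0558 0.0558 maxstep 0.07 [-1.8  -0.34  1.46  2.23  1.48  0.54 -2.34]
[0.68 0.   0.28] err 0.0611 0.0611 maxstep 0.04 [-1.68 -0.34  1.46  2.19  1.04  0.33 -2.35]
[0.588 0.151 0.157] err 0.094 0.094 maxstep 0.13 [-1.98 -0.34  1.46  2.38  1.42  0.42 -2.96]
[0.588 0.151 0.057] err 0.1744 0.1744 maxstep 0.01 [-1.97 -0.34  1.46  2.44  1.41  0.42 -2.96]
sg -1
[ 0.606 -0.106  0.224] err 0.0461 0.0461 maxstep 
[... 292 characters left out ...]
p 0.01 [-1.54 -0.34  1.46  2.42  1.77  0.39 -0.1 ]
[0.68 0.   0.28] err 0.0558 0.0558 maxstep 0.04 [-1.8  -0.34  1.46  2.23  1.48  0.54  0.06]
[0.68 0.   0.28] err 0.0558 0.0558 maxstep 0.07 [-1.8  -0.34  1.46  2.23  1.48  0.54  0.86]
[0.68 0.   0.28] err 0.0558 0.0558 maxstep 0.07 [-1.8  -0.34  1.46  2.23  1.48  0.54  1.66]
[0.68 0.   0.28] err 0.0558 0.0558 maxstep 0.07 [-1.8  -0.34  1.46  2.23  1.48  0.54  2.46]
[0.68 0.   0.28] err 0.0823 0.0823 maxstep 0.11 [-1.62 -0.27  1.46  2.32  1.98  0.17  2.96]
[0.588 0.151 0.157] err 0.0908 0.0908 maxstep 0.07 [-2.02 -0.34  1.46  2.44  1.71  0.47  2.96]
[0.588 0.151 0.057] err 0.1784 0.1784 maxstep 0.01 [-2.06 -0.34  1.46  2.44  1.6   0.51  2.96]
```

```bash
cat > s3.py <<'E'
from s2 import *
q=np.array(sensors.state()['joints'])
q0=q.copy()
for a in (75,68,64,60,56,52):
    R=yz(-.103,np.radians(a)); G=np.array([.637,-.118,.078])-.003*R[:,2]
    print(a); follow(q,[(G-.1*R[:,2],R),(G,R),(G+[0,0,.1],R)])
R=yz(-.103,np.radians(75)); G=np.array([.637,-.118,.25]); print('go');q=follow(q,[(G,R),(G+[0,.12,.05],yz(0,1.57)),([.62,.15,.25],yz(.226,np.radians(110)))])
f=np.array([np.cos(.226),np.sin(.226),0])
for b in (130,135,140,144,148):
    R=yz(.226,np.radians(b)); C=np.array([.605,.1545,.055])+.023*f-.003*R[:,2]
    print(b); follow(q,[(C+[0,0,.1],R),(C,R)])
E
python3 s3.py
```

```text
75
[ 0.61  -0.115  0.177] err 0.0 0.0 maxstep 0.22 [-0.33  0.39  0.53  1.98 -0.37  0.59  1.89]
[ 0.636 -0.118  0.081] err 0.0 0.0 maxstep 0.01 [-0.2   0.56  0.38  1.97 -0.49  0.42  2.  ]
[ 0.636 -0.118  0.181] err 0.0 0.0 maxstep 0.02 [-0.31  0.42  0.52  1.92 -0.37  0.62  1.89]
68
[ 0.599 -0.114  0.173] err 0.0 0.0 maxstep 0.19 [-0.29  0.32  0.46  2.1  -0.39  0.39  1.92]
[ 0.636 -0.118  0.081] err 0.0 0.0 maxstep 0.02 [-0.11  0.51  0.24  2.06 -0.53  0.22  2.04]
[ 0.636 -0.118  0.181] err 0.0 0.0 maxstep 0.02 [-0.27  0.37  0.45  2.01 -0.39  0.44  1.91]
64
[ 0.592 -0.113  0.171] err 0.0 0.0 maxstep 0.83 [ 0.04  0.28  0.04  2.15 -0.01  0.26  1.56]
[ 0.636 -0.118  0.081] err 0.0 0.0 maxstep 0.25 [ 0.29  0.5  -0.26  2.09  0.88  0.17  0.71]
[ 0.636 -0.118  0.181] err 0.0 0.0 maxstep 0.04 [ 0.56  0.38 -0.58  2.01  0.6   0.41  1.01]
60
[ 0.586 -0.113  0.167] err 0.0813 0.0813 maxstep 0.41 [-1.54 -0.34  1.46  2.35  1.11  0.45  0.54]
[ 0.636 -0.118  0.081] err 0.177 0.177 maxstep 0.03 [-1.55 -0.34  1.46  2.4   1.27  0.43  0.36]
[ 0.636 -0.118  0.181] err 0.1072 0.1072 maxstep 0.04 [-1.55 -0.34
[... 1135 characters left out ...]
1.    0.3   1.08 -0.23  1.89  1.63]
[0.629 0.16  0.057] err 0.0 0.0 maxstep 0.01 [-0.43  1.1   0.25  1.09 -0.22  1.76  1.62]
140
[0.63  0.16  0.157] err 0.0136 0.0136 maxstep 0.22 [-0.37  1.    0.11  1.06 -0.13  1.92  1.54]
[0.63  0.16  0.057] err 0.0 0.0 maxstep 0.01 [-0.36  1.14  0.1   1.01 -0.14  1.86  1.54]
144
[0.63  0.16  0.157] err 0.0311 0.0311 maxstep 0.11 [-0.36  1.01  0.1   1.08 -0.13  1.92  1.54]
[0.63  0.16  0.057] err 0.0057 0.0057 maxstep 0.01 [-0.36  1.18  0.1   0.98 -0.14  1.92  1.54]
148
[0.63  0.16  0.157] err 0.0485 0.0485 maxstep 0.24 [-0.36  1.01  0.1   1.09 -0.13  1.92  1.54]
[0.63  0.16  0.057] err 0.0233 0.0233 maxstep 0.01 [-0.35  1.18  0.1   1.   -0.14  1.92  1.54]
```

```bash
cat > s4.py <<'E'
from s2 import *
q=np.array(sensors.state()['joints'])
def g(a,d=0,h=0):
    R=yz(-.103,np.radians(a)); return (np.array([.637,-.118,.078+h])-(.003+d)*R[:,2],R)
print('path A'); q=follow(q,[g(64,.1),g(64,.05),g(62,.05),g(58,.05),g(54,.05),g(50,.05),g(46,.05),g(46,0),g(46,0,.1)])
E
python3 s4.py
```

```text
path A
[ 0.592 -0.113  0.171] err 0.0 0.0 maxstep 0.83 [ 0.04  0.28  0.04  2.15 -0.01  0.26  1.56]
[ 0.614 -0.116  0.126] err 0.0 0.0 maxstep 0.01 [ 0.05  0.39  0.04  2.13 -0.03  0.17  1.57]
[ 0.612 -0.115  0.125] err 0.0 0.0 maxstep 0.14 [ 0.3   0.39 -0.27  2.14  0.75  0.17  0.83]
[ 0.609 -0.115  0.123] err 0.0 0.0 maxstep 0.1 [ 0.44  0.41 -0.44  2.2   1.53  0.18  0.07]
[ 0.606 -0.115  0.121] err 0.0 0.0 maxstep 0.06 [ 0.62  0.45 -0.66  2.24  1.98  0.29 -0.33]
[ 0.603 -0.114  0.119] err 0.0 0.0 maxstep 0.03 [ 0.67  0.48 -0.71  2.29  2.28  0.38 -0.61]
[ 0.6   -0.114  0.116] err 0.0 0.0 maxstep 0.02 [ 0.68  0.51 -0.73  2.34  2.48  0.48 -0.8 ]
[ 0.635 -0.118  0.08 ] err 0.0 0.0 maxstep 0.01 [ 0.56  0.6  -0.59  2.27  2.59  0.51 -0.89]
[ 0.635 -0.118  0.18 ] err 0.0 0.0 maxstep 0.02 [ 0.49  0.35 -0.49  2.24  2.41  0.25 -0.8 ]
```

```bash
cat > g.py <<'E'
from h import *
import sys
def g(a,d=0,h=0):
    R=yz(-.103,np.radians(a)); return (np.array([.637,-.118,.078+h])-(.003+d)*R[:,2],R)
def show():
    s=sensors.state(); T=pose(); print('t',round(float(s['t']),2),'pos',T[:3,3].round(4),'pitch',np.degrees(np.arctan2(-T[2,2],np.hypot(*T[:2,2])*np.sign(T[0,2]))).round(1),'yaw y',np.degrees(np.arctan2(-T[0,1],T[1,1])).round(1),'tilt y',T[2,1].round(3),'q',s['joints'].round(2),'w',round(float(s['gripper_width']),4),'F',s['contact_force'].round(1))
if __name__=='__main__':
    show(); plan(*g(*map(float,sys.argv[1:])))
E
python3 g.py 70 .12
```

```text
t 4.8 pos [ 0.5212 -0.1072  0.2665] pitch 50.7 yaw y -7.8 tilt y -0.007 q [-0.51 -0.08  0.54  2.38  0.61  0.18  0.92] w 0.0879 F [-0.7  0.5 -0.5]
travel units [-0.22  0.08  2.07] rows>= 3.0
angular units [-0.16  2.41 -0.18] rows>= 3.0
```

Request:
apply_moves(travel=[[0,0,0],[0,0,0],[0,0,0],[0,0,0]], angular=[[-0.05,0.8,-0.06],[-0.05,0.8,-0.06],[-0.05,0.8,-0.06],[0,0,0]])

```text
t: 5.2
position: [0.5246, -0.1125, 0.268]
tool_rot: [0.16, 2.733, -0.052]
contact_force: [0.6, 0.0, -0.3]
gripper_width: 0.0879
```

```bash
python3 g.py 66 .1
```

```text
t 5.2 pos [ 0.5246 -0.1125  0.268 ] pitch 66.8 yaw y -6.9 tilt y -0.013 q [-0.73  0.    0.83  2.18  0.03  0.55  1.54] w 0.0879 F [ 0.6  0.  -0.3]
travel units [-0.54  0.17  2.32] rows>= 3.0
angular units [-0.14 -0.1  -0.07] rows>= 1.0
```

Request:
apply_moves(travel=[[-0.13,0.04,0.58],[-0.13,0.04,0.58],[-0.13,0.04,0.58],[-0.13,0.04,0.58],[0,0,0]], angular=[[-0.03,0,-0.02],[-0.03,0,-0.02],[-0.03,0,-0.02],[-0.03,0,-0.02],[0,0,0]])

```text
t: 5.7
position: [0.5893, -0.1145, 0.1649]
tool_rot: [0.143, 2.742, -0.035]
contact_force: [-1.0, -0.5, -0.2]
gripper_width: 0.088
```

```bash
python3 g.py 62 .08
```

```text
t 5.7 pos [ 0.5893 -0.1145  0.1649] pitch 67.3 yaw y -6.0 tilt y -0.004 q [-0.42  0.34  0.61  2.14 -0.57  0.37  2.08] w 0.088 F [-1.  -0.5 -0.2]
travel units [-0.06  0.03  0.32] rows>= 1.0
angular units [-0.04 -0.66 -0.  ] rows>= 1.0
```

```bash
cat > s5.py <<'E'
from s2 import *
from g import g
for a in (66,64,62,60,58):
    q=np.array(sensors.state()['joints']);print(a); follow(q,[g(a,.08),g(a,.04),g(a,0),g(a,0,.1)])
E
python3 s5.py
```

```text
66
[ 0.603 -0.115  0.154] err 0.0 0.0 maxstep 0.01 [-0.35  0.36  0.53  2.13 -0.63  0.32  2.14]
[ 0.62  -0.116  0.117] err 0.0 0.0 maxstep 0.02 [-0.29  0.45  0.47  2.12 -0.81  0.27  2.31]
[ 0.636 -0.118  0.081] err 0.0 0.0 maxstep 0.02 [-0.24  0.53  0.41  2.09 -1.01  0.23  2.5 ]
[ 0.636 -0.118  0.181] err 0.0 0.0 maxstep 0.04 [-0.47  0.41  0.7   2.04 -0.7   0.43  2.19]
64
[ 0.601 -0.114  0.153] err 0.0 0.0 maxstep 0.01 [-0.31  0.34  0.48  2.17 -0.66  0.26  2.18]
[ 0.618 -0.116  0.117] err 0.0 0.0 maxstep 0.02 [-0.26  0.43  0.43  2.15 -0.92  0.22  2.42]
[ 0.636 -0.118  0.081] err 0.0 0.0 maxstep 0.03 [-0.22  0.52  0.38  2.12 -1.21  0.19  2.71]
[ 0.636 -0.118  0.181] err 0.0 0.0 maxstep 0.05 [-0.51  0.42  0.74  2.07 -0.82  0.4   2.3 ]
62
[ 0.598 -0.114  0.151] err 0.0 0.0 maxstep 0.02 [-0.25  0.32  0.4   2.2  -0.7   0.2   2.23]
[ 0.617 -0.116  0.116] err 0.0 0.0 maxstep 0.05 [-0.23  0.42  0.39  2.18 -1.12  0.17  2.63]
[ 0.636 -0.118  0.081] err 0.0041 0.0041 maxstep 0.05 [-0.2   0.51  0.36  2.14 -1.37  0.17  2.87]
[ 0.636 -0.118  0.181] err 0.0 0.0 maxstep 0.05 [-0.55  0.43  0.8   2.1  -0.98  0.38  2.45]
60
[ 0.596 -0.114  0.15 ] err 0.0 0.0 maxstep 0.18 [-0.31  0.33  0.47  2.23 -1.07  0.17  2.59]
[ 0.616 -0.116  0.115] err 0.0043 0.0043 maxstep 0.06 [-0.25  0.42  0.42  2.2  -1.37  0.17  2.88]
[ 0.636 -0.118  0.081] err 0.0137 0.0137 maxstep 0.01 [-0.19  0.51  0.35  2.14 -1.37  0.17  2.88]
[ 0.636 -0.118  0.181] err 0.0 0.0 maxstep 0.05 [-0.52  0.4   0.75  2.13 -1.05  0.33  2.53]
58
[ 0.593 -0.113  0.148] err 0.0036 0.0036 maxstep 0.25 [-0.35  0.33  0.52  2.26 -1.37  0.17  2.89]
[ 0.614 -0.116  0.114] err 0.0142 0.0142 maxstep 0.01 [-0.24  0.42  0.41  2.2  -1.37  0.17  2.89]
[ 0.635 -0.118  0.081] err 0.0232 0.0232 maxstep 0.01 [-0.18  0.5   0.35  2.14 -1.37  0.17  2.88]
[ 0.635 -0.118  0.181] err 0.0 0.0 maxstep 0.04 [-0.5   0.39  0.72  2.15 -1.17  0.28  2.66]
```

```bash
python3 g.py 66 0
```

```text
t 5.7 pos [ 0.5893 -0.1145  0.1649] pitch 67.3 yaw y -6.0 tilt y -0.004 q [-0.42  0.34  0.61  2.14 -0.57  0.37  2.08] w 0.088 F [-1.  -0.5 -0.2]
travel units [-0.21  0.04  1.91] rows>= 2.0
angular units [-0.04 -0.16 -0.  ] rows>= 1.0
```

Request:
apply_moves(travel=[[-0.05,0.01,0.38],[-0.05,0.01,0.38],[-0.05,0.01,0.38],[-0.04,0.01,0.38],[0,0,0]], angular=[[0,-0.03,0],[0,-0.03,0],[0,-0.03,0],[0,-0.03,0],[0,0,0]])

```text
t: 6.2
position: [0.6281, -0.1166, 0.1019]
tool_rot: [0.142, 2.722, -0.034]
contact_force: [-1.1, 0.2, -0.1]
gripper_width: 0.0875
```

```bash
python3 g.py 66 0; python3 -c "
from h import *
c=read_camera('wrist');save('w2',c['color'])"
```

```text
t 6.2 pos [ 0.6281 -0.1166  0.1019] pitch 66.1 yaw y -6.0 tilt y -0.003 q [-0.23  0.48  0.38  2.1  -0.74  0.24  2.24] w 0.0875 F [-1.1  0.2 -0.1]
travel units [ 0.03 -0.01  0.45] rows>= 1.0
angular units [-0.02 -0.02 -0.  ] rows>= 1.0
```

View pics/w2.png

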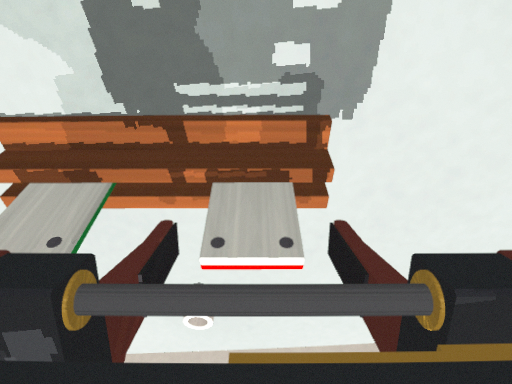

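Request:
apply_moves(travel=[[0.01,0,0.23],[0.02,0,0.22],[0,0,0],[0,0,0]], angular=[[0,0,0],[0,0,0],[0,0,0],[0,0,0]])

```text
t: 6.65
position: [0.6366, -0.1174, 0.0822]
tool_rot: [0.141, 2.72, -0.034]
contact_force: [0.9, 1.4, -0.2]
gripper_width: 0.0874
```

```bash
python3 g.py 66 0
```

```text
t 6.65 pos [ 0.6366 -0.1174  0.0822] pitch 66.0 yaw y -6.0 tilt y -0.003 q [-0.18  0.52  0.32  2.08 -0.79  0.2   2.29] w 0.0874 F [ 0.9  1.4 -0.2]
travel units [ 0.03 -0.01  0.02] rows>= 1.0
angular units [-0.02 -0.01  0.  ] rows>= 1.0
```

Request:
apply_moves(travel=[[0,0,0],[0,0,0],[0,0,0],[0,0,0],[0,0,0],[0,0,0],[0,0,0],[0,0,0]], angular=[[0,0,0],[0,0,0],[0,0,0],[0,0,0],[0,0,0],[0,0,0],[0,0,0],[0,0,0]], gripper=0.4, force=40)

```text
t: 7.45
position: [0.637, -0.1175, 0.0819]
tool_rot: [0.141, 2.72, -0.034]
contact_force: [-1.7, -0.6, 2.4]
gripper_width: 0.0557
```

```bash
python3 -c "
from g import *
show(); T=pose(); plan(T[:3,3]+[0,0,.05],T[:3,:3]); plan(T[:3,3]+[0,0,.2])"
```

```text
t 7.45 pos [ 0.637  -0.1175  0.0819] pitch 66.0 yaw y -6.0 tilt y -0.003 q [-0.18  0.52  0.32  2.08 -0.79  0.2   2.29] w 0.0557 F [-1.7 -0.6  2.4]
travel units [-0.41 -0.   -0.91] rows>= 1.0
angular units [0. 0. 0.] rows>= 0.0
travel units [-1.62 -0.01 -3.66] rows>= 4.0
```

Request:
apply_moves(travel=[[-0.1,0,-0.23],[-0.1,0,-0.23],[-0.1,0,-0.23],[-0.11,0,-0.23],[-0.16,0,-0.36],[-0.16,0,-0.36],[-0.16,0,-0.36],[-0.16,0,-0.36],[-0.16,0,-0.36],[-0.16,0,-0.36],[-0.16,0,-0.36],[0,0,0]], angular=[[0,0,0],[0,0,0],[0,0,0],[0,0,0],[0,0,0],[0,0,0],[0,0,0],[0,0,0],[0,0,0],[0,0,0],[0,0,0],[0,0,0]], gripper=0.4)

```text
t: 8.65
position: [0.6379, -0.1168, 0.272]
tool_rot: [0.14, 2.717, -0.034]
contact_force: [0.7, 0.4, -2.6]
gripper_width: 0.056
```

```bash
python3 -c "
from g import *
show(); T=pose()
R=yz(.226,np.radians(100)); f=np.array([np.cos(.226),np.sin(.226),0])
plan([.66,0.15,.25],R)
T[:3,:3]=R;T[:3,3]=[.66,.15,.25]
c=read_camera('side');save('s2',c['color'][100:300,150:420])"
```

```text
t 8.65 pos [ 0.6379 -0.1168  0.272 ] pitch 65.9 yaw y -5.9 tilt y -0.003 q [-0.6   0.28  0.83  1.96 -0.42  0.6   1.93] w 0.056 F [ 0.7  0.4 -2.6]
travel units [0.28 5.35 0.34] rows>= 6.0
angular units [-0.31  4.22 -2.37] rows>= 5.0
```

View pics/s2.png

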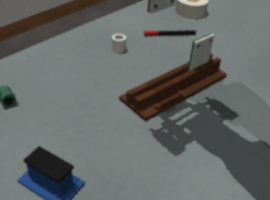

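Request:
apply_moves(travel=[[0.04,0.76,0.05],[0.04,0.76,0.05],[0.04,0.76,0.05],[0.04,0.76,0.05],[0.04,0.76,0.05],[0.04,0.76,0.05],[0.04,0.76,0.05],[0,0,0]], angular=[[0,0,0],[0,0,0],[0,0,0],[0,0,0],[0,0,0],[0,0,0],[0,0,0],[0,0,0]])

```text
t: 9.5
position: [0.6574, 0.1566, 0.2441]
tool_rot: [0.126, 2.725, -0.032]
contact_force: [0.2, -0.2, -2.3]
gripper_width: 0.0556
```

Request:
apply_moves(travel=[[0,0,0],[0,0,0],[0,0,0],[0,0,0],[0,0,0],[0,0,0],[0,0,0]], angular=[[-0.05,0.7,-0.4],[-0.05,0.7,-0.4],[-0.05,0.7,-0.4],[-0.05,0.7,-0.4],[-0.05,0.7,-0.4],[-0.05,0.7,-0.4],[0,0,0]])

```text
t: 10.2
position: [0.6595, 0.1477, 0.2442]
tool_rot: [0.339, -2.944, 0.033]
contact_force: [0.7, -0.3, -2.0]
gripper_width: 0.0557
```

```bash
cat > r.py <<'E'
from g import *
def t(b,h=0.,off=.023,fx=0):
    R=yz(.226,np.radians(b)); f=np.array([np.cos(.226),np.sin(.226),0])
    return np.array([.605,.1545,.055+h])+off*f-.003*R[:,2],R
if __name__=='__main__':
    show(); plan(*t(*map(float,sys.argv[1:])))
E
python3 r.py 135 .1
```

```text
t 10.2 pos [0.6595 0.1477 0.2442] pitch 100.3 yaw y 13.1 tilt y -0.002 q [-0.71  0.66  0.67  1.44 -0.37  1.37  1.79] w 0.0557 F [ 0.7 -0.3 -2. ]
travel units [0.21 0.38 1.81] rows>= 2.0
angular units [-0.02  4.34  0.02] rows>= 5.0
```

Request:
apply_moves(travel=[[0.03,0.06,0.14],[0.03,0.06,0.14],[0.03,0.06,0.14],[0.03,0.06,0.14],[0.03,0.06,0.14],[0,0,0]], angular=[[0,0.8,0],[0,0.8,0],[0,0.8,0],[0,0.8,0],[0,0.7,0],[0,0,0]])

```text
t: 10.8
position: [0.6339, 0.1616, 0.2128]
tool_rot: [0.284, -2.404, 0.098]
contact_force: [0.1, 1.4, -3.5]
gripper_width: 0.0557
```

```bash
python3 r.py 136 .05; python3 -c "
from h import *
c=read_camera('side');save('s3',cv2.resize(c['color'][150:330,110:310],None,fx=3,fy=3))"
```

```text
t 10.8 pos [0.6339 0.1616 0.2128] pitch 131.4 yaw y 13.3 tilt y 0.007 q [-0.49  0.92  0.38  1.09 -0.26  1.91  1.67] w 0.0557 F [ 0.1  1.4 -3.5]
travel units [-1.33 -0.02  1.65] rows>= 3.0
angular units [0.   0.57 0.07] rows>= 1.0
```

View pics/s3.png

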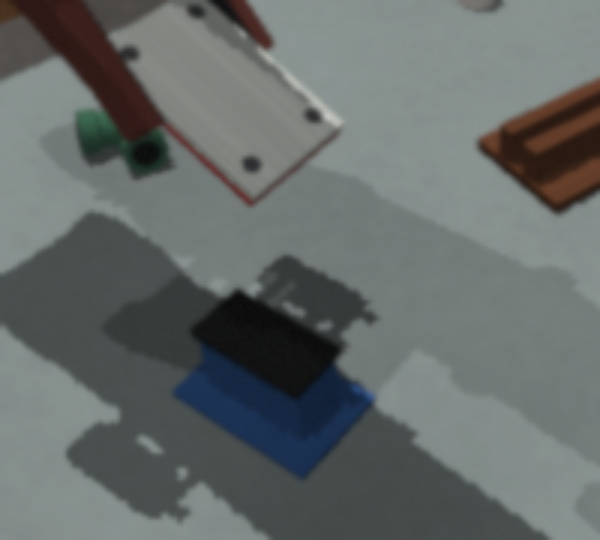

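```bash
python3 -c "
from r import *
T=pose(); show(); p,_=t(131,.055); plan(p,T[:3,:3])"
```

```text
t 10.85 pos [0.635  0.1595 0.2153] pitch 131.1 yaw y 13.2 tilt y 0.004 q [-0.5   0.92  0.39  1.09 -0.26  1.91  1.67] w 0.0556 F [-0.6 -0.5 -2.3]
travel units [-1.27  0.03  1.62] rows>= 3.0
angular units [0. 0. 0.] rows>= 0.0
```

Request:
apply_moves(travel=[[-0.32,0,0.41],[-0.32,0,0.41],[-0.32,0,0.41],[-0.31,0.02,0.4],[0,0,0]], angular=[[0,0,0],[0,0,0],[0,0,0],[0,0,0],[0,0,0]])

```text
t: 11.35
position: [0.6289, 0.1563, 0.1134]
tool_rot: [0.273, -2.412, 0.11]
contact_force: [-0.4, 0.4, -1.3]
gripper_width: 0.0557
```

```bash
python3 r.py 140 .045
```

```text
t 11.35 pos [0.6289 0.1563 0.1134] pitch 131.1 yaw y 13.0 tilt y -0.005 q [-0.5   1.    0.38  1.16 -0.28  1.75  1.68] w 0.0557 F [-0.4  0.4 -1.3]
travel units [-0.18  0.07  0.15] rows>= 1.0
angular units [-0.03  1.11 -0.02] rows>= 2.0
```

Request:
apply_moves(travel=[[-0.06,0.03,0.05],[-0.06,0.02,0.05],[-0.06,0.02,0.05],[0,0,0]], angular=[[-0.01,0.37,0],[-0.01,0.37,0],[-0.01,0.37,0],[0,0,0]])

```text
t: 11.75
position: [0.63, 0.1624, 0.1029]
tool_rot: [0.26, -2.26, 0.113]
contact_force: [-0.6, 0.7, -1.6]
gripper_width: 0.056
```

```bash
python3 r.py 142 .02; python3 -c "
from h import *
c=read_camera('side');save('s4',cv2.resize(c['color'][180:330,110:310],None,fx=3,fy=3))
for n in ('side','top'):
    c=read_camera(n);vv,uu=np.mgrid[0:384,0:512]; ok=(c['depth']>0).ravel()
    A=np.c_[uu.ravel(),vv.ravel()][ok]; P=pts(c,A); col=c['color'].reshape(-1,3)[ok].astype(int)
    m=(abs(P[:,0]-.6)<.06)&(abs(P[:,1]-.155)<.03)&(P[:,2]>.06)&(P[:,2]<.14)&(col.min(1)>90)
    Q=P[m]; print(n,m.sum()); 
    if m.sum()>30:
        B=np.c_[Q[:,:2],np.ones(len(Q))]; w=np.ones(len(Q),bool)
        for _ in range(5):
            k=np.linalg.lstsq(B[w],Q[w,2],rcond=None)[0]; w=abs(B@k-Q[:,2])<.004
        print('slope deg',np.degrees(np.arctan(np.hypot(*k[:2]))),k,Q[w].min(0),Q[w].max(0),w.sum())
"
```

```text
t 11.75 pos [0.63   0.1624 0.1029] pitch 139.8 yaw y 13.0 tilt y 0.005 q [-0.38  1.09  0.15  1.02 -0.16  1.91  1.57] w 0.056 F [-0.6  0.7 -1.6]
travel units [-0.39 -0.05  0.35] rows>= 1.0
angular units [0.02 0.27 0.03] rows>= 1.0
side 2017
slope deg 16.188543437713687 [ 0.28381594  0.06106086 -0.08127664] [0.55581569 0.12503636 0.08570311] [0.65020371 0.18439743 0.11333063] 2016
top 1037
slope deg 16.27264312575 [ 0.2842353   0.06646211 -0.08055419] [0.55704831 0.12513127 0.08672135] [0.65283237 0.18477854 0.11607773] 1019
```

View pics/s4.png

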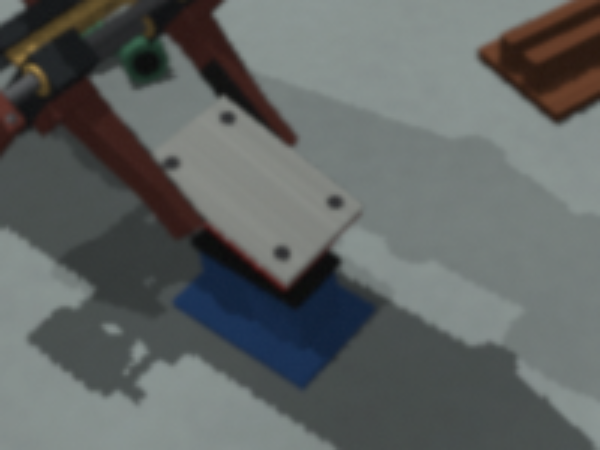

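Request:
apply_moves(travel=[[-0.13,-0.02,0.12],[-0.13,-0.02,0.12],[-0.13,-0.01,0.11],[0,0,0]], angular=[[0,0.09,0.01],[0,0.09,0.01],[0,0.09,0.01],[0,0,0]])

```text
t: 12.3
position: [0.626, 0.1573, 0.0742]
tool_rot: [0.247, -2.223, 0.126]
contact_force: [-0.2, 1.2, -2.1]
gripper_width: 0.0561
```

```bash
python3 r.py 143 .01; python3 -c "
from r import *
T=pose(); plan(t(142,.0)[0],T[:3,:3])"
```

```text
t 12.3 pos [0.626  0.1573 0.0742] pitch 142.0 yaw y 12.8 tilt y -0.004 q [-0.36  1.13  0.11  1.01 -0.13  1.91  1.54] w 0.0561 F [-0.2  1.2 -2.1]
travel units [-0.17  0.04  0.02] rows>= 1.0
angular units [-0.    0.12 -0.04] rows>= 1.0
travel units [-0.33  0.04  0.15] rows>= 1.0
angular units [0. 0. 0.] rows>= 0.0
```

Request:
apply_moves(travel=[[0,0,0],[-0.06,0.01,0.03],[-0.06,0.01,0.03],[-0.06,0.01,0.03],[-0.06,0.01,0.03],[-0.06,0,0.03],[0,0,0]], angular=[[0,0,0],[0,0,0],[0,0,0],[0,0,0],[0,0,0],[0,0,0],[0,0,0]], force=10, gripper=0.4)

```text
t: 13.0
position: [0.6297, 0.1605, 0.0589]
tool_rot: [0.248, -2.226, 0.124]
contact_force: [1.1, 0.4, -0.2]
gripper_width: 0.0562
```

```bash
cat > m.py <<'E'
from r import *
show()
for n in ('side','top'):
    c=read_camera(n);vv,uu=np.mgrid[0:384,0:512]; ok=(c['depth']>0).ravel()
    A=np.c_[uu.ravel(),vv.ravel()][ok]; P=pts(c,A); col=c['color'].reshape(-1,3)[ok].astype(int)
    m=(abs(P[:,0]-.6)<.075)&(abs(P[:,1]-.155)<.045)&(P[:,2]>.05)&(P[:,2]<.14)&(col.min(1)>90)
    Q=P[m]; B=np.c_[Q[:,:2],np.ones(len(Q))]; w=np.ones(len(Q),bool)
    for _ in range(5):
        k=np.linalg.lstsq(B[w],Q[w,2],rcond=None)[0]; w=abs(B@k-Q[:,2])<.004
    print(n,w.sum(),'slope deg',np.degrees(np.arctan(np.hypot(*k[:2]))).round(1),k.round(3),'med z',np.median(Q[w,2]).round(4),cv2.minAreaRect((Q[w,:2]*1000).astype(np.float32)))
    if n=='side': save(sys.argv[1],cv2.resize(c['color'][150:330,110:310],None,fx=3,fy=3))
E
python3 m.py s5
```

```text
t 13.0 pos [0.6297 0.1605 0.0589] pitch 141.9 yaw y 12.8 tilt y -0.002 q [-0.36  1.16  0.1   0.99 -0.14  1.91  1.54] w 0.0562 F [ 1.1  0.4 -0.2]
side 1784 slope deg 3.9 [0.066 0.016 0.019] med z 0.0608 ((602.751953125, 153.81166076660156), (89.81596374511719, 56.98855972290039), 12.406200408935547)
top 930 slope deg 4.0 [0.069 0.012 0.019] med z 0.0622 ((603.2749633789062, 155.5316162109375), (90.5302505493164, 56.678260803222656), 12.700852394104004)
```

View pics/s5.png

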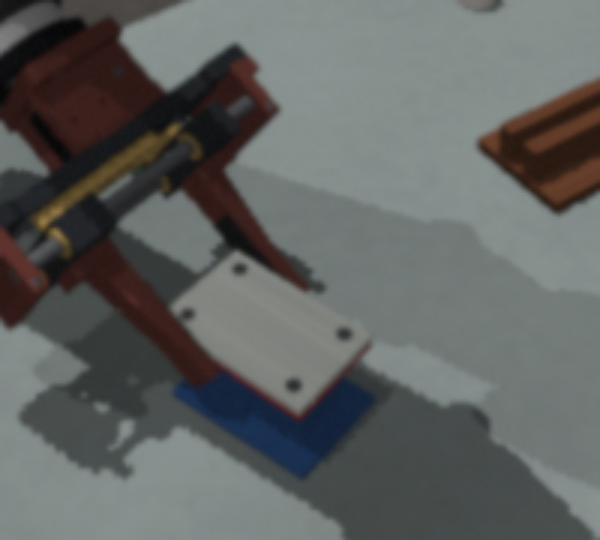

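Request:
apply_moves(travel=[[-0.03,0,0.02],[-0.02,0,0.01],[0,0,0]], angular=[[0,0,0],[0,0,0],[0,0,0]])

```text
t: 13.4
position: [0.63, 0.1608, 0.0565]
tool_rot: [0.249, -2.226, 0.124]
contact_force: [0.1, -1.8, 1.0]
gripper_width: 0.0557
```

Request:
apply_moves(travel=[[0,0,0],[0,0,0],[0,0,0],[0,0,0],[0,0,0],[0,0,0],[0,0,0]], angular=[[0,0,0],[0,0,0],[0,0,0],[0,0,0],[0,0,0],[0,0,0],[0,0,0]], gripper=1)

```text
t: 14.1
position: [0.6301, 0.1607, 0.0565]
tool_rot: [0.248, -2.226, 0.124]
contact_force: [-0.3, 0.5, 0.6]
gripper_width: 0.0876
```

```bash
python3 m.py s6
```

```text
t 14.1 pos [0.6301 0.1607 0.0565] pitch 141.8 yaw y 12.8 tilt y -0.002 q [-0.36  1.16  0.1   0.99 -0.14  1.9   1.54] w 0.0876 F [-0.3  0.5  0.6]
side 1776 slope deg 0.1 [-0.002  0.001  0.06 ] med z 0.0589 ((603.294921875, 154.01434326171875), (91.03266143798828, 56.89680480957031), 12.938069343566895)
top 927 slope deg 0.2 [-0.003 -0.001  0.062] med z 0.0603 ((603.4149169921875, 155.61407470703125), (89.84002685546875, 56.94206619262695), 12.83619499206543)
```

Flat and centred. I retreat along −tool z.

Request:
apply_moves(travel=[[0,0,-0.3],[0,0,-0.4],[0,0,-0.4],[0,0,-0.5],[0,0,-0.5],[0,0,-0.5],[0,0,0],[0,0,0]], angular=[[0,0,0],[0,0,0],[0,0,0],[0,0,0],[0,0,0],[0,0,0],[0,0,0],[0,0,0]])

```text
t: 15.0
position: [0.668, 0.1703, 0.119]
tool_rot: [0.259, -2.349, 0.105]
contact_force: [-1.1, 0.2, -0.3]
gripper_width: 0.0877
```

```bash
python3 m.py s7; python3 - <<'E'
from h import *
c=read_camera('side');save('s8',c['color'])
vv,uu=np.mgrid[0:384,0:512]; ok=(c['depth']>0).ravel()
P=pts(c,np.c_[uu.ravel(),vv.ravel()][ok]); m=(abs(P[:,0]-.64)<.06)&(abs(P[:,1]+.245)<.055)&(P[:,2]>.05)&(P[:,2]<.12)
print('green',np.median(P[m],0),cv2.minAreaRect((P[m][:,:2]*1000).astype(np.float32)))
E
```

```text
t 15.0 pos [0.668  0.1703 0.119 ] pitch 134.7 yaw y 12.6 tilt y 0.001 q [-0.4   1.09  0.21  0.93 -0.2   1.92  1.58] w 0.0877 F [-1.1  0.2 -0.3]
side 1768 slope deg 0.3 [-0.003  0.004  0.06 ] med z 0.0589 ((602.9298706054688, 153.93836975097656), (91.62733459472656, 56.62303924560547), 12.088728904724121)
top 1006 slope deg 0.2 [ 0.004 -0.001  0.058] med z 0.0602 ((603.8746948242188, 155.6605224609375), (90.59911346435547, 57.08795928955078), 12.976696014404297)
green [ 0.62021466 -0.24118688  0.07884872] ((622.9798583984375, -247.24124145507812), (57.55376052856445, 13.058157920837402), 83.32840728759766)
```

View pics/s8.png

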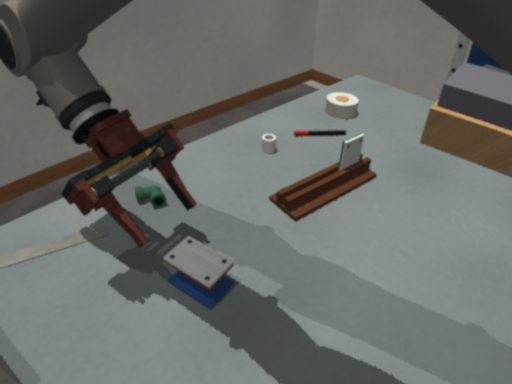

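```bash
python3 -c "
from workcell import ctrl; print(ctrl.finish_job())"
```

```text
the job is handed in; nothing more can be done
None
```

The red plate now lies flat on the pad of the labelling rest, red face down and metal back up, and I handed the job in at about t = 15 s. The hand-in reports no verdict, so what follows is from my own checks.

I gripped the plate by its side edges with the tool tilted, because joint limits ruled out the full 90° turn. It met the pad's near edge about 14° short of flat, so I eased the grip to 10 N and pressed it down until it lay flat. Then I opened the gripper and backed off.

- **Red plate:** both the side and top cameras put its centre about 2 mm from the pad centre. It was flat within 0.5°, its back about 60 mm above the bench, and its long side within about 1° of the pad's. I did not image the face underneath; in every view the metal back was up with the red edge below.
- **Green plate:** it still stands in the rail, within 1 mm of where it was.
- **Robot:** the gripper is open and clear of everything, with only sensor noise on the wrist force.

Two moves fell short of what I commanded. The first 45° tilt stopped at about 39° from vertical, and on the retreat the tool turned about 7° as a wrist joint reached its limit. The plate did not move during the retreat, and no check failed.

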